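Match the loose hinge leaf to the jamb leaf and hold it for the pin

ROBOT

A 6-joint arm with a two-finger parallel gripper is mounted at the origin on a cart in front of the work surface, level with it; the furniture and walls round the work are solid. World frame = base frame: x ahead of the robot, y to its left, z up, the work surface at z = 0. Lengths are in m, angles in rad, forces in N, time in s.
With the tool pointing down it reaches from about 0.375 to 0.9 m from the base axis. Payload 3.1 kg.
Tool frame: the origin (TCP) lies midway between the tips of the shut fingers; the grasp point (between the pads) lies 19 mm behind it; z points along the fingers, y is the line along which they close (so a half turn about z gives the same grasp; the last joint's range is limited). The gripper opens to 85 mm and grips with 20 to 120 N. Pads are 22 mm wide; open, the fingers measure 114 mm over their backs; the gripper's body (76 mm by 85 mm) begins 54 mm behind the grasp point. The pads swing forward as they close: fully open they stand 13 mm farther back than shut.
Start: joints at [-0.178, 0.527, 1.433, -0, 1.181, -0.178], TCP at [0.625, 0, 0.231] pointing down, gripper open.
Joint ranges: [-3.08, 3.08], [-0.75, 2.2], [0.22, 2.44], [-1.43, 4.57], [0, 2.65], [-2.85, 2.85]. Speed limits (rad/s): [2.79, 2.79, 3.14, 3.14, 3.14, 3.14].

INTERFACE

Orientations are given as [roll, pitch, yaw] about the fixed x, y, z axes, in that order (R = Rz(yaw) Ry(pitch) Rx(roll)).
In Python, from bench import arm, cams, order gives the robot as it stands.
- The arm moves only by the shell command python3 -m crank 'ROWS' [FORCE]. ROWS is JSON, a list of rows, each an object with "gripper": the finger opening in mm, from 0 to 85.4; "translation": the shift along the tool's x, y, z in mm, a list of three; "delta_rot": the turn, a rotation vector about the tool's x, y, z in rad, a list of three. A call has 1 to 8 rows; each row is the pose to reach, as a shift and turn from the pose commanded when the call began, along the tool's axes at that moment; what a row does not reach only later rows make up. A row lasts 1/8 s, in which the tool goes at most 62.5 mm and 10.7 degrees, less where a joint would pass 70% of its speed; a pose out of reach is approached as far as the arm can. A call with a gripper value outside its range is refused whole. The fingers move at their own pace and stop on an object; FORCE is the grip in N (left out, the last holds). Time passes only in rows, so rows that repeat a pose let the fingers close. It gives the time, the measured TCP pose, the force, the opening and the grip force at its end, in the units of the state.
- arm.read_state(): the state, without advancing time (a new reading comes with each control period).
- cams.snapshot(name): name is "scene" or "side" or "wrist"; returns a dict with "color" (420x560x3 uint8, red, green, blue), "fx", "fy", "cx", "cy" (pixels), "world_from_camera" (4x4, takes a point from camera to world coordinates); the wrist camera has in their place "tool_from_camera" (4x4, takes a point from camera to tool coordinates, whose origin is the TCP and whose axes are the flange's). Camera axes: x right, y down, z forward; pixel columns grow to the right and rows downward; lengths in m; the calibration is good to about 2 mm. A picture is of the moment at which its call begins: read the wrist's pose just before it. There is no depth.
- order.hand_in(): hands the job in; it is judged then, once.
The state is a dict: "time": time; "joint_pos": joint angles; "joint_velocities": joint speeds; "joint_efforts": joint torques, N m; "eef_pos": TCP position; "eef_rot": TCP orientation; "contact_force": force on the tool from outside, world axes, zero at the start; "torque": the same for the moment, N m; "grip_width": finger opening in m; "grip_force": force on a finger pad.
Only numpy, scipy, OpenCV 4.12 (cv2) and the standard library are available. Lean on these libraries where they do the work, as an engineer would, in place of code of your own. Each camera call takes 0.05 s, during which the arm holds its last target. There are 200 camera calls.

TASK

Pick up the loose orange hinge leaf by its upright fin and lower its knuckle into the gap between the two grey knuckles on the jamb block, plate level and pointing away from the block, until the three knuckle holes line up so that the hinge pin would slide straight through. Finish still holding the leaf there, steady in the gripper, because a colleague will push the pin in: do not let go, and leave the pin and the other things on the desk where they are.

Things in the scene. Friction and masses are not known exactly. Their poses are not given: they have to be found in the camera images.
- leaf: loose orange printed hinge leaf, 0.06 kg, lying flat. Origin on its underside below the middle of its one knuckle; x from knuckle along the plate, y along the bore, z up. In mm: knuckle 30 long (y -15..15), 18 outside, bore 10. Plate 5 thick, x 14..74, y -35..35, joined by a neck 30 wide. Upright grip fin on the plate: x 27..53, 12 thick (y -6..6), top 44 above the underside
- leaf_bore (a point): middle of the orange leaf's knuckle bore, 9 mm above its underside; axes as leaf
- leaf_fin (a point): middle of the top edge of the orange leaf's grip fin, 40 mm along x from the bore, 44 above the underside
- jamb: fixed jamb: wooden block, black foot, grey leaf on top with two knuckles overhanging one side. Origin on the desk below the bore's middle; x points out of the block, as the loose plate must; y along the bore. In mm: grey knuckles 18 outside, bore 10, at y -40..-18 and 18..40 (gap 36). Wood x -74..-14, y -42..42; grey leaf top 56; foot x -92..-14, y -50..50
- jamb_bore (a point): point on the axis of the grey knuckles' bores, midway in the gap, 60 mm above the desk: the middle of the orange bore belongs here. Axes as jamb. Nothing lies under the gap or on the +x side, so the leaf stays there only while held
- hinge_pin: steel hinge pin 6 in diameter, 110 long, square head 10, lying loose on the desk; leave alone. Origin on the desk under its middle, y along it
- screwdriver: red screwdriver 190 long, 29 thick, lying; leave alone. Origin under its middle, y along it
- tape: roll of tan tape, 100 across, 25 high; leave alone. Origin under its middle
- glue_stick: white and green glue stick 91 long, 20 thick, lying; leave alone. Origin under its middle, y along it
Not all that is in view belongs to the job. There is more than one size of the leaf; the job needs the larger.

How it is judged:
On the way:
1. the orange leaf is picked up in the gripper, clear of the desk (height (world z) of leaf_bore above 0.045 m and contact force between leaf and the fingers above 1 N), for 0.2 s.
At the end, for the whole second after the job is handed in: Leaf at rest in the fingers (over 1 N): bore within 2.8 mm across and in height of the grey axis, 4 mm along it, parallel within 0.08 rad, plate level within 0.15 rad and pointing out of the block, under 8 N on the jamb; pin, screwdriver, tape, glue stick moved under 30 mm (x of leaf_bore in the frame of jamb between -0.0028 and 0.0028 m and z of leaf_bore in the frame of jamb between 0.0572 and 0.0628 m and y of leaf_bore in the frame of jamb between -0.004 and 0.004 m and angle between the y axis of leaf and the y axis of jamb, either way round below 0.08 rad and angle between leaf's own z axis and vertical below 0.15 rad and x of leaf_fin in the frame of jamb above 0.02 m and linear speed of leaf below 0.01 m/s and contact force between leaf and the fingers above 1 N and contact force between leaf and jamb below 8 N and distance of each of hinge_pin, screwdriver, tape, glue_stick from where it was at the start of the episode below 0.03 m); the arm keeps its last pose, push and grip.
It fails at once if the hinge pin is pushed more than 30 mm from its place (distance of hinge_pin from where it was at the start of the episode above 0.03 m).
It fails at once if the screwdriver is pushed more than 30 mm from its place (distance of screwdriver from where it was at the start of the episode above 0.03 m).
It fails at once if the tape is pushed more than 30 mm from its place (distance of tape from where it was at the start of the episode above 0.03 m).
It fails at once if the glue stick is pushed more than 30 mm from its place (distance of glue_stick from where it was at the start of the episode above 0.03 m).
It also fails if it takes over 35 s, if anything falls off the work surface, if the arm or the gripper's body presses on something with over 40 N, if the wrist force passes 120 N, or if a joint passes its speed limit or range.

## Working session

There is one attempt and no reset: what is moved stays moved. The work goes in short steps, Python scripts to look and compute and a shell command to move; the robot and the scene stay as the last step left them, time stands still between calls to the robot, and variables do not carry over. Pictures are saved under pics/ and viewed, at most 10 in all, crops included, and the job is handed in when it is done.

```bash
mkdir -p pics; ls; python3 - <<'E'
from bench import arm,cams
import cv2,numpy as np
np.set_printoptions(precision=4,suppress=True)
s=arm.read_state();print(s)
for n in("scene","side","wrist"):
    d=cams.snapshot(n);cv2.imwrite(f"pics/{n}0.png",d["color"][:,:,::-1])
    print(n,d["fx"],d["fy"],d["cx"],d["cy"]);print(d.get("world_from_camera",d.get("tool_from_camera")))
a=[cv2.imread(f"pics/{n}0.png") for n in("scene","side")]
E
```

```text
pics
{'time': 0.0, 'joint_pos': array([-0.1785,  0.5284,  1.4339,  0.    ,  1.1814, -0.1785]), 'joint_velocities': array([-0.0002, -0.0002, -0.0007, -0.0013,  0.0014, -0.0001]), 'joint_efforts': array([  0.0003, -44.2344, -17.8025,  -0.0002,   0.0084,   0.    ]), 'eef_pos': array([0.6243, 0.0002, 0.2303]), 'eef_rot': array([-3.1395, -0.0004,  1.5708]), 'contact_force': array([-0.1984, -0.2802, -0.2939]), 'torque': array([-0.0117, -0.0033,  0.0327]), 'grip_force': 0.0, 'grip_width': 0.08549333247736166}
scene 494.82429225435385 494.82429225435385 274.3099774394088 212.40452263164187
[[ 0.4345 -0.4867  0.7579 -0.2782]
 [-0.9007 -0.2303  0.3685 -0.631 ]
 [-0.0048 -0.8427 -0.5384  0.6512]
 [ 0.      0.      0.      1.    ]]
side 454.4781711973303 454.4781711973303 273.5711201289938 204.78889028897362
[[-0.9992 -0.0241  0.0328  0.4746]
 [-0.0407  0.6188 -0.7845  0.5701]
 [-0.0014 -0.7852 -0.6192  0.6864]
 [ 0.      0.      0.      1.    ]]
wrist 305.9158533501825 305.9158533501825 277.81896301893966 211.6749821108388
[[-0.0003 -0.9475 -0.3198  0.0816]
 [ 1.     -0.0001 -0.0007 -0.0003]
 [ 0.0007 -0.3198  0.9475 -0.1416]
 [ 0.      0.      0.      1.    ]]
```

View pics/scene0.png

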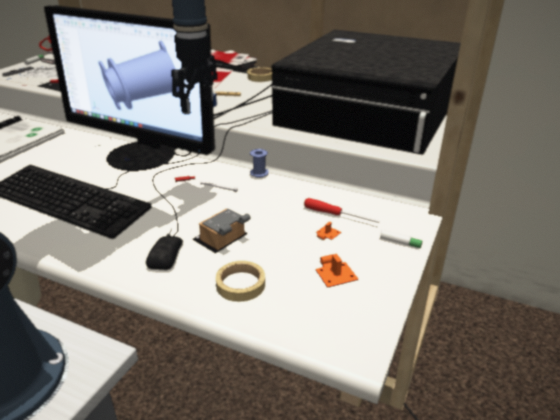

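View pics/side0.png

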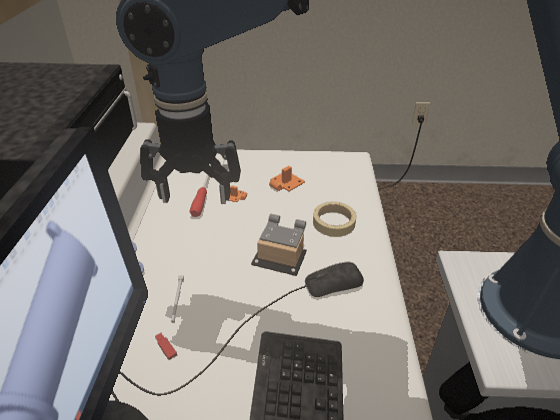

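Orange candidates are the large leaf at scene (336,268) / side (287,180) and the small leaf at scene (328,232) / side (235,195). The larger one is clearly the first. The jamb is at scene (222,229) / side (281,245), with its knuckles overhanging the upper side of the side view. Next I'll measure and make one close crop.

```bash
cat > h.py <<'E'
from bench import arm,cams
import cv2,numpy as np
from scipy.spatial.transform import Rotation as R
np.set_printoptions(precision=4,suppress=True)
def snap(n):
    s=arm.read_state(); d=cams.snapshot(n)
    if "world_from_camera" in d: T=d["world_from_camera"]
    else:
        W=np.eye(4);W[:3,:3]=R.from_euler("xyz",s["eef_rot"]).as_matrix();W[:3,3]=s["eef_pos"]
        T=W@d["tool_from_camera"]
    d["T"]=np.array(T); return d
def plane(d,uv,z):
    uv=np.atleast_2d(np.array(uv,float))
    r=np.c_[(uv[:,0]-d["cx"])/d["fx"],(uv[:,1]-d["cy"])/d["fy"],np.ones(len(uv))]@d["T"][:3,:3].T
    o=d["T"][:3,3]; return o+r*((z-o[2])/r[:,2])[:,None]
def proj(d,p):
    c=(np.atleast_2d(p)-d["T"][:3,3])@d["T"][:3,:3]
    return np.c_[c[:,0]/c[:,2]*d["fx"]+d["cx"],c[:,1]/c[:,2]*d["fy"]+d["cy"]]
def orange(d):
    h=cv2.cvtColor(d["color"],cv2.COLOR_RGB2HSV)
    return cv2.inRange(h,(3,170,90),(20,255,255))
def blobs(m,amin=60):
    n,l,st,c=cv2.connectedComponentsWithStats(m)
    return sorted([(st[i,4],st[i,:4],c[i],l==i) for i in range(1,n) if st[i,4]>amin],key=lambda b:-b[0])
E
python3 - <<'E'
from h import *
tiles=[]
for n,c in(("scene",[(336,268),(222,229)]),("side",[(287,182),(281,245)])):
    d=snap(n)
    for b in blobs(orange(d)): print(n,b[0],b[1],b[2],plane(d,b[2],0.01))
    for u,v in c:
        print(n,(u,v),plane(d,(u,v),0.03))
        tiles.append(cv2.resize(d["color"][v-37:v+38,u-50:u+50,::-1],(400,300),interpolation=cv2.INTER_CUBIC))
cv2.imwrite("pics/crops.png",np.vstack([np.hstack(tiles[:2]),np.hstack(tiles[2:])]))
E
```

```text
scene 747 [317 255  40  31] [334.7309 270.8581] [[ 0.4783 -0.3988  0.01  ]]
scene 181 [318 223  21  16] [327.1547 231.8785] [[ 0.6017 -0.336   0.01  ]]
scene (336, 268) [[ 0.4642 -0.4053  0.03  ]]
scene (222, 229) [[ 0.485  -0.1307  0.03  ]]
side (287, 182) [[ 0.4796 -0.3544  0.03  ]]
side (281, 245) [[ 0.4882 -0.1261  0.03  ]]
```

View pics/crops.png

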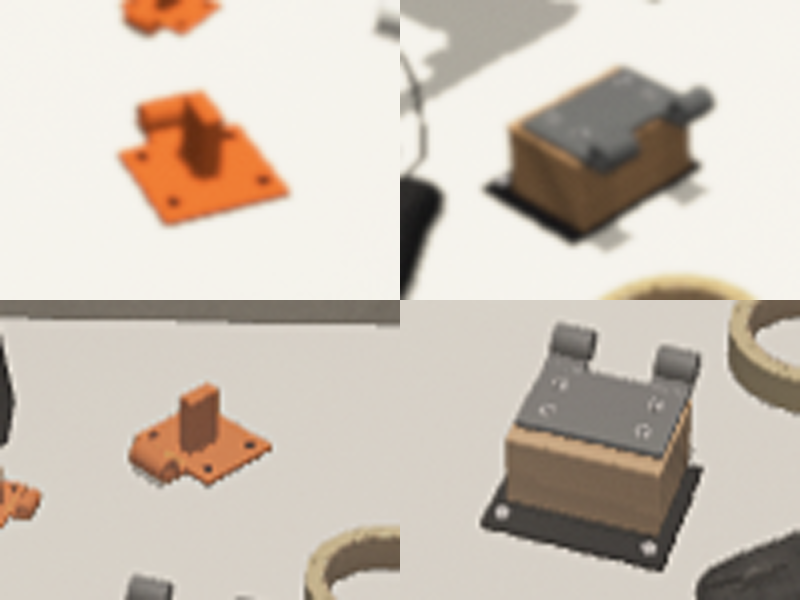

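```bash
python3 - <<'E'
from h import *
d=snap("scene");e=snap("side")
print("plate",plane(d,[(316,269.7),(328,286.8),(358,278.5)],.005))
print("plate side",plane(e,[(231+200/4,208-75+.5*0+0),],.005))
print("knk scene",plane(d,[(224.5,229.5),(244.5,217.5)],.06))
print("knk side",plane(e,[(274.2,218.5),(300.2,224)],.06))
print("fin top side",plane(e,[(237+183/4,144.5+(400-300)/4),(237+217/4,144.5+90/4)],.044))
E
```

```text
plate [[ 0.4712 -0.361   0.005 ]
 [ 0.4322 -0.4018  0.005 ]
 [ 0.4815 -0.4472  0.005 ]]
plate side [[ 0.5024 -0.6448  0.005 ]]
knk scene [[ 0.4488 -0.1606  0.06  ]
 [ 0.5074 -0.1765  0.06  ]]
knk side [[ 0.5044 -0.1762  0.06  ]
 [ 0.4488 -0.1603  0.06  ]]
fin top side [[ 0.4912 -0.3889  0.044 ]
 [ 0.4698 -0.4012  0.044 ]]
```

Jamb bore ≈ (0.477, -0.168), with outward yaw about -1.84. Leaf yaw ≈ -2.32 and fin ≈ (0.479, -0.400). I'll go above the fin with tool yaw 0.82 (turn +0.75 about tool z).

```bash
python3 -m crank '[{"gripper":85,"translation":[-400,-145,60],"delta_rot":[0,0,0.75]},{"gripper":85,"translation":[-400,-145,60],"delta_rot":[0,0,0.75]},{"gripper":85,"translation":[-400,-145,60],"delta_rot":[0,0,0.75]},{"gripper":85,"translation":[-400,-145,60],"delta_rot":[0,0,0.75]},{"gripper":85,"translation":[-400,-145,60],"delta_rot":[0,0,0.75]},{"gripper":85,"translation":[-400,-145,60],"delta_rot":[0,0,0.75]},{"gripper":85,"translation":[-400,-145,60],"delta_rot":[0,0,0.75]},{"gripper":85,"translation":[-400,-145,60],"delta_rot":[0,0,0.75]}]'
python3 -m crank '[{"gripper":85,"translation":[0,0,0],"delta_rot":[0,0,0]},{"gripper":85,"translation":[0,0,0],"delta_rot":[0,0,0]}]'
python3 - <<'E'
from h import *
d=snap("wrist");cv2.imwrite("pics/w1.png",d["color"][:,:,::-1])
m=orange(d)
for b in blobs(m,200): print(b[0],b[1],b[2],plane(d,b[2],.005))
E
```

```text
time: 1.35
eef_pos: [0.4782, -0.4042, 0.1706]
eef_rot: [3.141, 0.001, 0.815]
contact_force: [0.1, 0.9, -0.8]
grip_width: 0.0852
grip_force: 0.0
time: 1.6
eef_pos: [0.4806, -0.3984, 0.1715]
eef_rot: [-3.141, -0.0, 0.823]
contact_force: [0.3, -0.4, -0.6]
grip_width: 0.0848
grip_force: 0.0
3336 [248 164  68  60] [281.1811 194.1268] [[ 0.4809 -0.4031  0.005 ]]
2615 [303   9  66  71] [336.2509  46.4497] [[ 0.6104 -0.3358  0.005 ]]
341 [268 147  30  15] [283.2698 154.4252] [[ 0.5103 -0.3743  0.005 ]]
```

View pics/w1.png

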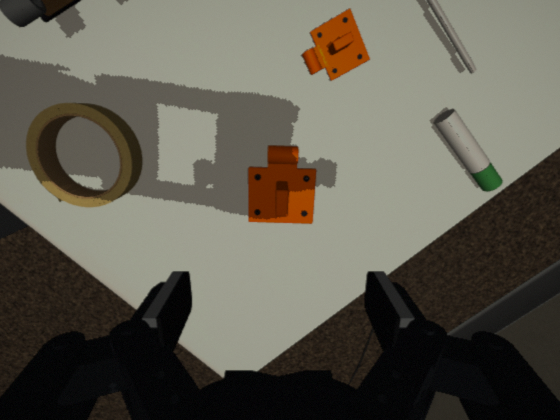

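The wrist view shows the large leaf at (282,190), its knuckle at (283,154) and its fin at (281,195), nearly square to the tool. The small leaf is at (338,46). Next is the exact plate rectangle.

```bash
python3 - <<'E'
from h import *
d=snap("wrist");s=arm.read_state()
h=cv2.cvtColor(d["color"],cv2.COLOR_RGB2HSV); m=cv2.inRange(h,(3,170,50),(20,255,255))
b=[b for b in blobs(m) if b[1][1]>120]
for q in b: print(q[0],q[1])
mm=np.isin(0,1); M=np.zeros(m.shape,np.uint8)
for q in b: M|=q[3].astype(np.uint8)
ys,xs=np.nonzero(M); k=ys>=166
P=plane(d,np.c_[xs[k],ys[k]],.005)[:,:2]
r=cv2.minAreaRect((P*1000).astype(np.float32));print(r); bp=cv2.boxPoints(r)
print(bp)
k=ys<163; print("knuckle",plane(d,np.c_[xs[k],ys[k]],.012).mean(0))
E
```

```text
4108 [248 146  68  78]
((480.3233947753906, -403.4342346191406), (61.254886627197266, 68.59683990478516), 45.3448371887207)
[[ 434.3991 -401.1148]
 [ 483.1954 -449.3273]
 [ 526.2477 -405.7536]
 [ 477.4514 -357.5412]]
knuckle [ 0.5104 -0.3728  0.012 ]
```

```bash
python3 -m crank '[{"gripper":60,"translation":[0,3,60],"delta_rot":[0,0,0.032]},{"gripper":50,"translation":[0,3,110],"delta_rot":[0,0,0.032]},{"gripper":50,"translation":[0,3,145],"delta_rot":[0,0,0.032]},{"gripper":50,"translation":[0,3,157],"delta_rot":[0,0,0.032]},{"gripper":50,"translation":[0,3,157],"delta_rot":[0,0,0.032]},{"gripper":0,"translation":[0,3,157],"delta_rot":[0,0,0.032]},{"gripper":0,"translation":[0,3,157],"delta_rot":[0,0,0.032]},{"gripper":0,"translation":[0,3,157],"delta_rot":[0,0,0.032]}]' 60
python3 -m crank '[{"gripper":0,"translation":[0,0,0],"delta_rot":[0,0,0]},{"gripper":0,"translation":[0,0,0],"delta_rot":[0,0,0]},{"gripper":0,"translation":[0,0,0],"delta_rot":[0,0,0]}]'
```

```text
time: 2.7
eef_pos: [0.4831, -0.4031, 0.0162]
eef_rot: [3.138, 0.0, 0.789]
contact_force: [0.2, -0.4, 5.3]
grip_width: 0.011
grip_force: 59.8
time: 3.08
eef_pos: [0.4831, -0.403, 0.0161]
eef_rot: [3.138, 0.0, 0.789]
contact_force: [-0.3, -0.7, 7.6]
grip_width: 0.011
grip_force: 60.0
```

```bash
python3 -m crank '[{"gripper":0,"translation":[0,0,-40],"delta_rot":[0,0,0]},{"gripper":0,"translation":[0,0,-80],"delta_rot":[0,0,0]},{"gripper":0,"translation":[0,0,-120],"delta_rot":[0,0,0]},{"gripper":0,"translation":[0,0,-140],"delta_rot":[0,0,0]},{"gripper":0,"translation":[0,0,-140],"delta_rot":[0,0,0]}]'
python3 -m crank '[{"gripper":0,"translation":[32,-38,0],"delta_rot":[0,0,-0.13]},{"gripper":0,"translation":[64,-75,0],"delta_rot":[0,0,-0.26]},{"gripper":0,"translation":[96,-113,0],"delta_rot":[0,0,-0.39]},{"gripper":0,"translation":[127,-150,0],"delta_rot":[0,0,-0.51]},{"gripper":0,"translation":[127,-150,0],"delta_rot":[0,0,-0.51]},{"gripper":0,"translation":[127,-150,0],"delta_rot":[0,0,-0.51]},{"gripper":0,"translation":[127,-150,0],"delta_rot":[0,0,-0.51]}]'
python3 - <<'E'
from h import *
for n in("wrist","side"):
    d=snap(n);cv2.imwrite(f"pics/{n}2.png",d["color"][:,:,::-1])
c=d["color"][130:280,190:390,::-1]
cv2.imwrite("pics/side2c.png",cv2.resize(c,(800,600),interpolation=cv2.INTER_CUBIC))
E
```

```text
time: 3.7
eef_pos: [0.4829, -0.4029, 0.1563]
eef_rot: [3.137, 0.0, 0.789]
contact_force: [0.7, -0.0, -1.8]
grip_width: 0.0112
grip_force: 59.0
time: 4.58
eef_pos: [0.4656, -0.2075, 0.154]
eef_rot: [3.141, 0.0, 1.297]
contact_force: [0.3, 0.3, -0.4]
grip_width: 0.0109
grip_force: 58.9
```

View pics/wrist2.png

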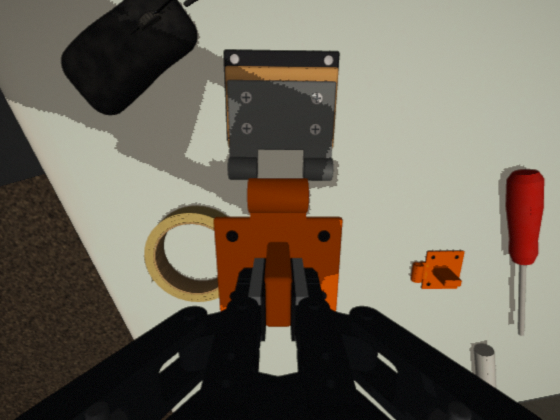

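View pics/side2c.png

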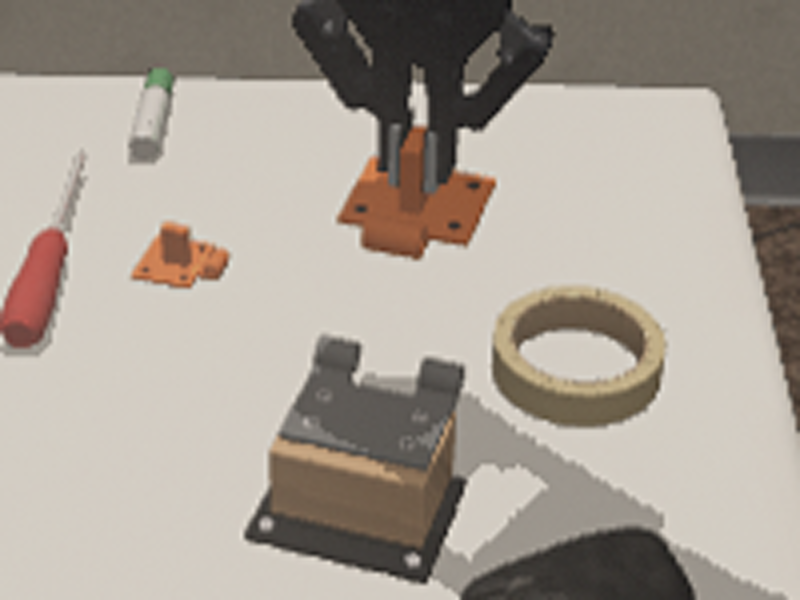

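The wrist view shows the leaf level and square in the fingers, with its knuckle at cols 249–308, rows 179–213. The grey knuckles are at (243,168) and (318,168). Now I'll measure their edges.

```bash
python3 - <<'E'
from h import *
g=cv2.imread("pics/wrist2.png");v=g.max(2).astype(int)
for r in(164,168,173): print(r,"L",list(v[r,222:264]),"R",list(v[r,296:340]))
for c in(234,242,250,310,318,326): print(c,list(v[146:190,c]))
m=cv2.inRange(cv2.cvtColor(g,cv2.COLOR_BGR2HSV),(3,150,40),(20,255,255))
for r in(184,188,192,197,202,207): x=np.nonzero(m[r,200:360])[0]+200;print(r,x.min(),x.max())
for c in(255,265,278,292,302): x=np.nonzero(m[165:225,c])[0]+165;print(c,x.min(), list(v[174:222,c]))
for c in (220,225,245,255,300,315,330,338): x=np.nonzero(m[214:260,c])[0]+214;print("plate far edge",c,x.min())
E
```

```text
164 L [np.int64(122), np.int64(121), np.int64(120), np.int64(122), np.int64(118), np.int64(83), np.int64(54), np.int64(45), np.int64(47), np.int64(45), np.int64(46), np.int64(47), np.int64(45), np.int64(45), np.int64(44), np.int64(46), np.int64(44), np.int64(45), np.int64(44), np.int64(47), np.int64(45), np.int64(46), np.int64(45), np.int64(45), np.int64(44), np.int64(44), np.int64(44), np.int64(44), np.int64(45), np.int64(44), np.int64(43), np.int64(43), np.int64(43), np.int64(42), np.int64(37), np.int64(51), np.int64(101), np.int64(119), np.int64(121), np.int64(121), np.int64(122), np.int64(120)] R [np.int64(122), np.int64(120), np.int64(120), np.int64(120), np.int64(121), np.int64(118), np.int64(103), np.int64(63), np.int64(39), np.int64(42), np.int64(45), np.int64(45), np.int64(46), np.int64(44), np.int64(45), np.int64(44), np.int64(44), np.int64(43), np.int64(46), np.int64(45), np.int64(44), np.int64(43), np.int64(43), np.int64(42), np.int64(44), np.int64(45), np.int64(44), np.int64(43), np.int64(42), np.int64(45), np.int64(47), np.int64(60), np.int64(64), np.int64(64), np.int64
[... 9545 characters left out ...]
64(108), np.int64(108), np.int64(111), np.int64(113), np.int64(117), np.int64(118), np.int64(119), np.int64(121), np.int64(123), np.int64(122), np.int64(124), np.int64(126), np.int64(126), np.int64(128), np.int64(127), np.int64(122), np.int64(122), np.int64(120), np.int64(118), np.int64(117), np.int64(116), np.int64(111), np.int64(108), np.int64(103), np.int64(97), np.int64(95), np.int64(116), np.int64(124), np.int64(123), np.int64(123), np.int64(123), np.int64(124), np.int64(122), np.int64(123), np.int64(123)]
plate far edge 220 216
plate far edge 225 216
plate far edge 245 217
plate far edge 255 214
plate far edge 300 214
plate far edge 315 217
plate far edge 330 217
plate far edge 338 218
```

```bash
python3 - <<'E'
from h import *
d=snap("wrist");s=arm.read_state();z=s["eef_pos"][2]
gl=plane(d,(242.5,168.0),.06)[0];gr=plane(d,(317.9,168.9),.06)[0]
J=(gl+gr)/2;v=gr-gl
L=plane(d,(277.9,195.2),z-.0071)[0]
ol,orr=plane(d,[(250,195.2),(306,195.2)],z-.0071)
pl,pr=plane(d,[(225,215.5),(330,216.9)],z-.0111)
yaw=s["eef_rot"][2]; tx=np.array([np.cos(yaw),np.sin(yaw)]);ty=np.array([tx[1],-tx[0]])
print("z,yaw",z,yaw,"J",J,"span",np.linalg.norm(v),"L",L)
a=lambda w:np.arctan2(w[:2]@tx,w[:2]@ty)
print("jamb tilt in tool(+x per +y)",a(v),"plate edge tilt",a(pr-pl))
D=(J-L)[:2]; print("shift tool mm",D@tx*1e3,D@ty*1e3,(z-.0071-.06)*1e3, "jamb y-end mids", plane(d,[(280.2,168.4)],.06))
print("L rel TCP tool",(L-s["eef_pos"])[:2]@tx,(L-s["eef_pos"])[:2]@ty)
E
```

```text
z,yaw 0.15411706609275289 1.297216537801269 J [ 0.4771 -0.1719  0.06  ] span 0.05852966885874455 L [ 0.4761 -0.1688  0.147 ]
jamb tilt in tool(+x per +y) -0.012299836304801085 plate edge tilt -0.014332763432532007
shift tool mm -2.7539239447406736 1.773078931062802 87.0170660927529 jamb y-end mids [[ 0.4771 -0.1719  0.06  ]]
L rel TCP tool 0.03997827683161458 -3.940016975040526e-05
```

```bash
python3 -m crank '[{"gripper":0,"translation":[-2.8,1.8,30],"delta_rot":[0,0,0]},{"gripper":0,"translation":[-2.8,1.8,60],"delta_rot":[0,0,0]},{"gripper":0,"translation":[-2.8,1.8,60],"delta_rot":[0,0,0]},{"gripper":0,"translation":[-2.8,1.8,60],"delta_rot":[0,0,0]}]'
python3 - <<'E'
from h import *
d=snap("wrist");cv2.imwrite("pics/wrist3.png",d["color"][:,:,::-1])
e=snap("side");c=e["color"][175:250,235:335,::-1]
cv2.imwrite("pics/v3.png",np.vstack([cv2.resize(d["color"][120:220,210:350,::-1],(560,400)),np.pad(cv2.resize(c,(266,200),interpolation=cv2.INTER_CUBIC),((0,0),(0,294),(0,0)))]))
E
```

```text
time: 5.22
eef_pos: [0.4666, -0.21, 0.0949]
eef_rot: [3.141, 0.0, 1.298]
contact_force: [0.4, 0.1, -0.5]
grip_width: 0.0113
grip_force: 58.9
```

View pics/v3.png

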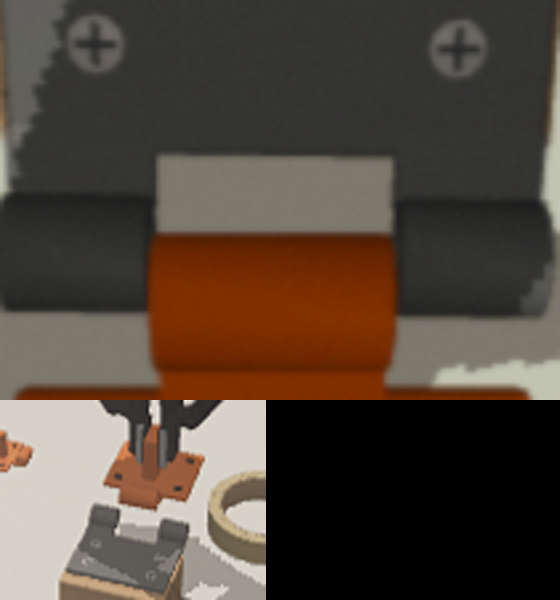

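The crop shows the orange knuckle at wrist (278,196) and the gap centred at (278.8,183.8) with matching tilt. It is still 27 mm above. Compute the final shift.

```bash
python3 - <<'E'
from h import *
d=snap("wrist");s=arm.read_state();z=s["eef_pos"][2]
v=d["color"].max(2).astype(int); m=cv2.inRange(cv2.cvtColor(d["color"],cv2.COLOR_RGB2HSV),(3,150,40),(20,255,255))
x=[np.nonzero(m[r,200:360])[0]+200 for r in(183,188,193,198)];print([(a.min(),a.max()) for a in x])
for c in(225,235,320,330): print(c,[int(q) for q in v[164:174,c]],[int(q) for q in v[193:204,c]])
print([int(q) for q in v[176,244:254]],[int(q) for q in v[176,302:316]])
for c in(255,278,300): print(c,[int(q) for q in v[174:184,c]],[int(q) for q in v[206:220,c]])
yaw=s["eef_rot"][2]; tx=np.array([np.cos(yaw),np.sin(yaw)]);ty=np.array([tx[1],-tx[0]])
J=plane(d,(278.75,183.75),.06)[0];L=plane(d,(278.0,195.7),z-.0071)[0];D=(J-L)[:2]
print(J,L,"shift",D@tx*1e3,D@ty*1e3,(z-.0071-.06)*1e3, s["eef_rot"])
E
```

```text
[(np.int64(247), np.int64(308)), (np.int64(247), np.int64(308)), (np.int64(247), np.int64(308)), (np.int64(247), np.int64(308))]
225 [54, 53, 51, 51, 37, 31, 35, 38, 41, 41] [44, 40, 40, 39, 60, 111, 124, 124, 125, 126, 124]
235 [52, 53, 54, 51, 39, 33, 32, 36, 39, 38] [42, 42, 41, 39, 50, 110, 123, 126, 125, 125, 126]
320 [54, 53, 54, 52, 52, 43, 34, 31, 37, 39] [44, 41, 42, 40, 37, 47, 110, 124, 125, 125, 124]
330 [53, 52, 52, 51, 53, 43, 33, 33, 37, 37] [44, 46, 43, 41, 37, 44, 90, 120, 124, 124, 125]
[43, 37, 32, 35, 70, 109, 125, 126, 125, 125] [125, 127, 126, 125, 120, 76, 35, 33, 43, 45, 45, 44, 46, 46]
255 [125, 125, 125, 124, 92, 85, 90, 97, 103, 107] [115, 113, 110, 107, 100, 94, 94, 120, 125, 126, 129, 127, 129, 127]
278 [126, 127, 126, 120, 89, 83, 87, 93, 100, 103] [118, 116, 115, 108, 105, 99, 97, 118, 128, 128, 127, 128, 128, 129]
300 [126, 126, 126, 122, 89, 78, 84, 90, 97, 99] [121, 117, 117, 110, 108, 100, 99, 121, 127, 128, 128, 129, 129, 127]
[ 0.4779 -0.1724  0.06  ] [ 0.4776 -0.1717  0.0884] shift -0.6409255647001033 0.501323564609505 28.370010316139588 [3.1392 0.0009 1.2987]
```

```bash
python3 -m crank '[{"gripper":0,"translation":[-0.6,0.2,0],"delta_rot":[0,0,0]},{"gripper":0,"translation":[-0.6,0.2,5],"delta_rot":[0,0,0]},{"gripper":0,"translation":[-0.6,0.2,10],"delta_rot":[0,0,0]},{"gripper":0,"translation":[-0.6,0.2,14],"delta_rot":[0,0,0]},{"gripper":0,"translation":[-0.6,0.2,14],"delta_rot":[0,0,0]}]'
python3 -m crank '[{"gripper":0,"translation":[0,0,5],"delta_rot":[0,0,0]},{"gripper":0,"translation":[0,0,10],"delta_rot":[0,0,0]},{"gripper":0,"translation":[0,0,14],"delta_rot":[0,0,0]},{"gripper":0,"translation":[0,0,14],"delta_rot":[0,0,0]},{"gripper":0,"translation":[0,0,14],"delta_rot":[0,0,0]}]'
python3 - <<'E'
from h import *
d=snap("wrist");s=arm.read_state();z=s["eef_pos"][2];print(z,s["contact_force"],s["torque"],s["eef_rot"])
v=d["color"].max(2).astype(int)
for c in(228,237,258,278,298,319,328): print(c,[int(q) for q in v[176:186,c]],[int(q) for q in v[200:217,c]])
print([int(q) for q in v[190,238:252]],[int(q) for q in v[190,304:320]])
e=snap("side");f=snap("scene")
A=cv2.resize(d["color"][140:240,210:350,::-1],(560,400))
B=cv2.resize(e["color"][180:230,265:310,::-1],(180,200),interpolation=cv2.INTER_CUBIC);C=cv2.resize(f["color"][200:250,200:260,::-1],(240,200),interpolation=cv2.INTER_CUBIC)
cv2.imwrite("pics/v4.png",np.vstack([A,np.hstack([B,C,np.zeros((200,140,3),np.uint8)])]))
E
```

```text
time: 6.0
eef_pos: [0.4659, -0.2098, 0.0798]
eef_rot: [-3.14, -0.0, 1.299]
contact_force: [0.2, -0.1, -0.7]
grip_width: 0.011
grip_force: 58.9
time: 6.62
eef_pos: [0.4663, -0.21, 0.0663]
eef_rot: [3.142, 0.0, 1.299]
contact_force: [0.2, -0.0, -1.3]
grip_width: 0.011
grip_force: 58.9
0.0663873260932657 [-0.5687  0.5045 -0.3235] [-0.0033 -0.0345  0.0384] [3.1414 0.0001 1.2988]
228 [55, 55, 50, 36, 32, 35, 37, 42, 43, 42] [57, 58, 55, 53, 52, 51, 48, 49, 47, 46, 45, 43, 42, 63, 120, 131, 110]
237 [55, 55, 53, 37, 34, 34, 38, 40, 41, 43] [57, 57, 56, 57, 54, 53, 52, 50, 48, 47, 47, 44, 41, 53, 117, 129, 108]
258 [134, 131, 100, 90, 95, 102, 109, 112, 116, 117] [135, 135, 131, 130, 126, 125, 124, 123, 118, 113, 109, 100, 99, 126, 135, 137, 138]
278 [134, 128, 96, 88, 94, 99, 106, 110, 114, 115] [135, 136, 134, 131, 129, 128, 126, 124, 121, 116, 111, 104, 102, 127, 136, 136, 135]
298 [135, 129, 95, 84, 89, 96, 104, 106, 111, 111] [140, 139, 136, 134, 132, 129, 128, 125, 124, 118, 113, 107, 104, 130, 136, 136, 136]
319 [55, 56, 56, 53, 38, 36, 37, 40, 42, 44] [51, 53, 52, 52, 50, 50, 48, 50, 46, 47, 43, 43, 42, 37, 52, 113, 109]
328 [57, 55, 56, 52, 43, 35, 37, 38, 43, 41] [53, 53, 52, 52, 52, 50, 50, 46, 48, 47, 46, 45, 41, 41, 46, 92, 102]
[47, 47, 47, 38, 37, 41, 50, 107, 122, 127, 130, 132, 132, 131] [124, 126, 127, 123, 119, 129, 132, 132, 128, 88, 50, 42, 37, 41, 48, 50]
```

View pics/v4.png

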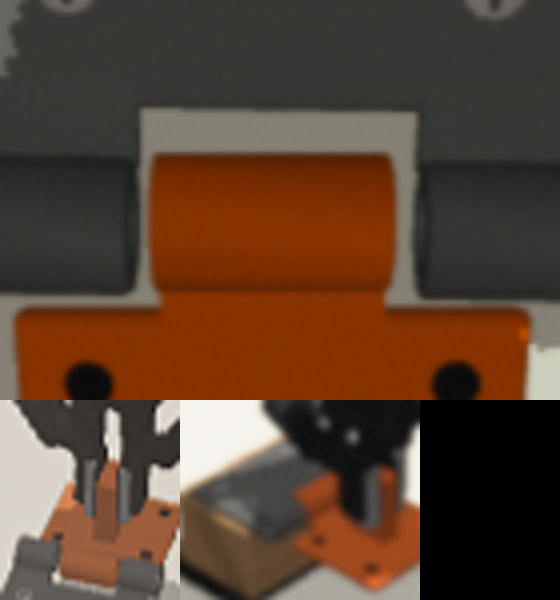

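The knuckle sits in the gap with no contact. Orange rows are centred at 195.1 and grey at 196.6, with equal apparent size, so the height matches. A small trim remains: 0.7 mm outward, 0.6 mm up and 0.013 rad.

```bash
python3 -m crank '[{"gripper":0,"translation":[-0.7,0,-0.6],"delta_rot":[0,0,0.013]},{"gripper":0,"translation":[-0.7,0,-0.6],"delta_rot":[0,0,0.013]},{"gripper":0,"translation":[-0.7,0,-0.6],"delta_rot":[0,0,0.013]},{"gripper":0,"translation":[-0.7,0,-0.6],"delta_rot":[0,0,0.013]}]'
python3 - <<'E'
from h import *
d=snap("wrist")
v=d["color"].max(2).astype(int)
for c in(228,237,258,278,298,319,328): print(c,[int(q) for q in v[174:184,c]],[int(q) for q in v[208:217,c]])
e=snap("side")
A=cv2.resize(d["color"][150:225,210:350,::-1],(560,300));B=cv2.resize(e["color"][195:235,255:325,::-1],(525,300),interpolation=cv2.INTER_CUBIC)
cv2.imwrite("pics/v5.png",np.vstack([A,np.pad(B,((0,0),(0,35),(0,0)))]))
E
```

```text
time: 7.28
eef_pos: [0.4661, -0.2107, 0.0669]
eef_rot: [-3.142, -0.0, 1.286]
contact_force: [-0.1, 0.1, -0.9]
grip_width: 0.0111
grip_force: 58.9
228 [55, 57, 54, 49, 37, 32, 37, 38, 41, 41] [45, 43, 41, 42, 65, 120, 132, 130, 109]
237 [57, 55, 55, 49, 35, 33, 35, 37, 41, 42] [45, 44, 43, 43, 65, 119, 132, 131, 110]
258 [135, 132, 133, 129, 98, 90, 95, 102, 109, 113] [119, 113, 107, 100, 99, 127, 137, 137, 135]
278 [132, 132, 133, 129, 96, 88, 92, 100, 105, 109] [120, 116, 110, 106, 100, 126, 135, 135, 136]
298 [132, 134, 135, 129, 93, 84, 89, 98, 103, 107] [123, 120, 114, 108, 104, 128, 137, 135, 137]
319 [55, 56, 56, 55, 39, 37, 37, 40, 41, 44] [45, 42, 40, 39, 63, 117, 132, 130, 110]
328 [55, 56, 57, 52, 38, 34, 35, 39, 43, 44] [45, 44, 41, 40, 64, 118, 132, 130, 111]
```

View pics/v5.png

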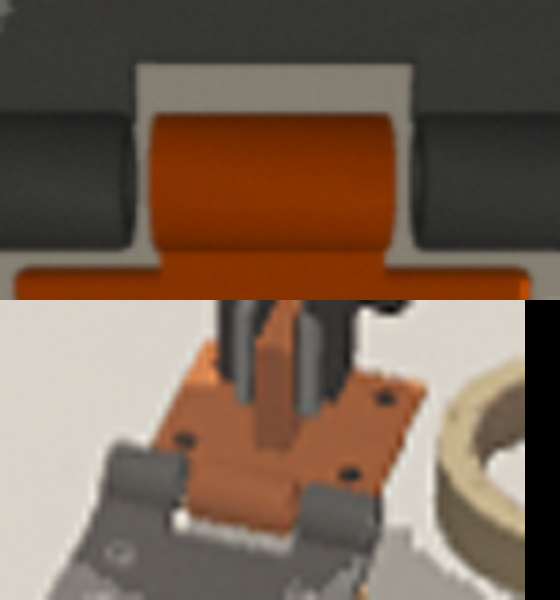

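All edges coincide in the wrist view (rows 178–212 for all three knuckles), and the side view shows them collinear too. Handing in.

```bash
python3 -c "
from bench import order
print(order.hand_in())"
```

```text
the job is handed in; nothing more can be done
None
```

The large orange leaf is held steady in the gripper with its knuckle in the gap. Both close camera views showed all three knuckles in line, the pin and other desk items were not touched, and I handed the job in at about 7.3 s; no verdict was returned.

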